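# Hold a bayonet lamp home in a spring-return tester

### The arm

A 7-joint arm with a two-finger parallel gripper is mounted at the origin on a cart in front of the work surface, level with it; the furniture and walls round the work are solid. World frame = base frame: x ahead of the robot, y to its left, z up, the work surface at z = 0. Lengths are in m, angles in rad, forces in N, time in s.
With the tool pointing down it reaches from about 0.4 to 0.9 m from the base axis. Payload 5.5 kg.
Tool frame: the origin (TCP) lies midway between the tips of the shut fingers; the grasp point (between the pads) lies 19 mm behind it (manip.grip_depth is the distance from the TCP to the grasp point, in m); z points along the fingers, y is the line along which they close (so a half turn about z gives the same grasp; the last joint's range is limited). The gripper opens to 92 mm and grips with 3 to 60 N. Pads are 19 mm wide; open, the fingers measure 130 mm over their backs; the gripper's body (75 mm by 190 mm) begins 47 mm behind the grasp point.
Start: joints at [1.521, 0.501, -0.427, 1.55, 0.221, 1.138, -0.21], TCP at [0.2, -0.618, 0.227] pointing down, gripper open.
Joint ranges: [-2.88, 2.88], [-0.31, 2.03], [-1.54, 1.56], [0.2, 2.42], [-1.41, 4.55], [0.19, 2.02], [-2.57, 2.57]. Speed limits (rad/s): [2.57, 2.57, 3.14, 3.14, 3.14, 3.14, 3.14].

### API

Orientations are given as a unit quaternion [x, y, z, w].
In Python, from bench import manip, effector, viewer gives the robot as it stands. Calls block until the motion is done:
- manip.move_pose(position, orientation): joint-space move of the TCP to a pose.
- manip.servo_line(position, ori=None, vel=0.15): straight line of the TCP; ori=None keeps the orientation; vel is the mean speed in m/s.
- manip.movej(angles): joint-space move.
- effector.open_jaws() and effector.close(f_grip=None): open the fingers fully, or close them until they stop; f_grip is the grip in N (None keeps the last).
- manip.sleep(seconds).
- manip.solve_ik(position, orientation): joint angles nearest the present ones, or None.
- viewer.get_image(name): name is "scene" or "top" or "wrist"; returns the picture (384x512x3 uint8, red, green, blue); there is no depth.
- viewer.get_calibration(name): a dict with "vfov" (degrees; the focal length in pixels is half the picture's height over the tangent of half this angle, whatever the lens; pixels are square), "cx", "cy" (the principal point, pixels), "eye" and "attitude" of the camera in the world. Camera axes: x right, y down, z forward; pixel columns grow to the right and rows downward; lengths in m; the calibration is good to about 2 mm. The wrist camera is an equidistant fisheye: a pixel r from the principal point sees the ray r / f radians off the axis. A picture is of the moment at which its call begins: read the wrist's pose just before it. get_calibration takes no time and is no camera call; for the wrist camera it gives the pose at the moment of the call.
A pose or a line that the arm cannot do raises manip.PlanningError and nothing moves.
- manip.hand_in(): hands the job in; it is judged then, once.
Readings, each from a call of its own:
- manip.current_clock(): time.
- manip.current_q(): joint angles.
- manip.current_joint_velocities(): joint speeds.
- manip.current_tau(): joint torques, N m.
- manip.current_tool_pos(): TCP position.
- manip.current_tcp_rot(): TCP orientation.
- manip.current_force(): force on the tool from outside, world axes, zero at the start.
- manip.current_wrist_torque(): the same for the moment, N m.
- manip.current_finger_gap(): finger opening in m.
- manip.current_gripper_force(): force on a finger pad.
Only numpy, scipy, OpenCV 4.12 (cv2) and the standard library are available. Lean on these libraries where they do the work, as an engineer would, in place of code of your own. Each camera call takes 0.05 s, during which the arm holds its last target. There are 200 camera calls.

### The job

Take the flat-sided lamp out of the wooden rack, gripping its thin glass gently (it breaks at about 70 N), and fit it into the round socket of the lamp tester: its two side pins go down through the two slots, then press it down well against the spring and turn it a quarter turn clockwise (seen from above) against the return spring. Finish while still holding it there, pressed down and turned, because the tester throws it back as soon as it is let go; do not press or squeeze hard, and leave the round lamp and the other things where they are.

Things in the scene. Friction and masses are not known exactly. Their poses are not given: they have to be found in the camera images.
- flat_lamp: Lamp to test, 50 to 100 g, 91 mm tall, upright in one rack hole. Origin: centre of its underside, z up its axis. Aluminium cap 26 mm in diameter (z 0 to 36 mm, foot tapered to 20 mm over the lowest 4 mm), white collar 35 mm in diameter (z 36 to 43), flat clear glass body (z 43 to 91) 22 mm thick along x, 40 mm wide along y. A half turn about z makes no difference.
- glass (a point): Middle of the flat lamp's glass, on its axis 70 mm above its underside: the place to grip, across the 22 mm thickness. The glass breaks when a jaw presses on it with more than about 70 N; 25 to 50 N a jaw holds it well.
- pins (a point): On the flat lamp's axis, 19 mm above its underside, at the height of its two round bayonet pins: 7 mm in diameter, sticking out along the lamp's +y and -y axes, 42 mm over their ends.
- round_lamp: Another lamp, 84 mm tall, round glass bulb 42 mm in diameter, cap without pins; in the other rack hole, to be left there. Origin: centre of its underside.
- rack: Fixed wooden block 70 x 150 x 22 mm (x, y, z) with two holes, 28 mm wide and 14 mm deep, 50 mm either side of its centre along its y axis. Origin: centre of its underside.
- tester: Fixed lamp tester. Origin: on the barrel's axis at the bench; z up. Base plate 130 x 110 x 8 mm, round aluminium barrel 68 mm in diameter, flat top 52 mm above the bench; black battery case 46 mm tall behind it, 50 to 74 mm from the axis along +x. A lamp enters with its y axis (pins) along the tester's y axis (slots), either way round, then turns clockwise seen from above only (a stop blocks the other way).
- mouth (a point): Centre of the socket's mouth in the tester's top face. The 5 mm thick top plate has a bore 30 mm in diameter with two slots 11 mm wide that reach to 23.5 mm from the axis along the tester's +y and -y axes. The lamp must not be pressed on the tester with more than 50 N.
- plunger (a joint): Sprung disc under the lamp's foot: 0 m at the top (20 mm below the mouth), grows downward, hard stop at 0.014; 2 N at the top, 6 N at the bottom. From 0.0075 the pins are below the top plate and the lamp can turn; above 0.009 counts as pressed well down, so press to about 0.0115 (lamp's underside 31.5 mm below the mouth) and stay there.
- rotor (a joint): Sprung ring in the barrel, taken along by the lamp's pins as the lamp turns clockwise: 0 rad at rest, hard stop at 1.55. The pins meet it after about 0.14 rad, so a quarter turn of the lamp gives about 1.43; above 1.15 counts as turned. Its spring turns back with 0.035 to 0.14 N m.
- wax_tin: White round tin, 76 mm in diameter, 52 mm tall; bystander. Origin: centre of its underside.
- cork_block: Cork block 56 x 86 x 34 mm; bystander. Origin: centre of its underside.
- waxed_thread: Thread spool 44 mm in diameter, 60 mm tall; bystander. Origin: centre of its underside.

How it is judged:
By the outcome, as a careful person would: the job done as asked, in the order asked, and still so for the second after the job is handed in, while the arm keeps its last pose, push and grip.
It also fails if it takes over 50 s, if anything falls off the work surface, if the arm or the gripper's body presses on something with over 40 N, if the wrist force passes 120 N, or if a joint passes its speed limit or range.

## Working session

There is one attempt and no reset: what is moved stays moved. The work goes in short steps, each a Python script; the robot and the scene stay as the last script left them, time stands still between calls to the robot, and variables do not carry over. Pictures are saved under pics/ and viewed, at most 10 in all, crops included, and the job is handed in when it is done.

```bash
mkdir -p pics
cat > h.py <<'E'
import numpy as np, cv2
from scipy.spatial.transform import Rotation as R
from bench import manip, effector, viewer
def snap(n,f):
    c=viewer.get_calibration(n); im=viewer.get_image(n)
    cv2.imwrite('pics/'+f,im[:,:,::-1]); return im,c
E
python3 - <<'E'
from h import *
for n in ['scene','top','wrist']:
    im,c=snap(n,n+'0.png'); print(n,c)
ims=[cv2.imread(f'pics/{n}0.png') for n in ['scene','top']]
print(manip.current_clock())
E
```

```text
scene {'vfov': 42.31064590859552, 'cx': 252.14887388872768, 'cy': 185.6258605888559, 'eye': array([-0.48155755,  0.56635892,  0.60936473]), 'attitude': array([-0.41213269,  0.72825155, -0.47752588,  0.26789056])}
top {'vfov': 54.00735692067738, 'cx': 254.55891236462713, 'cy': 194.6256709273339, 'eye': array([ 0.402147  , -0.0490137 ,  1.02203905]), 'attitude': array([-0.70347695,  0.70611306, -0.06753684,  0.0443092 ])}
wrist {'vfov': 65.70646984690485, 'cx': 255.4323703245489, 'cy': 189.8078695936912, 'eye': array([ 0.26179728, -0.59821532,  0.38325042]), 'attitude': array([ 0.80263098, -0.58325071, -0.07418846,  0.10048979])}
0.15
```

View pics/top0.png

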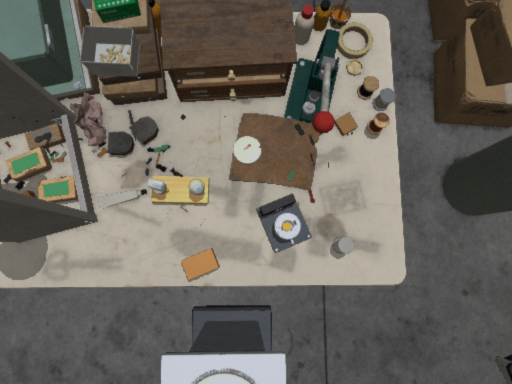

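View pics/scene0.png

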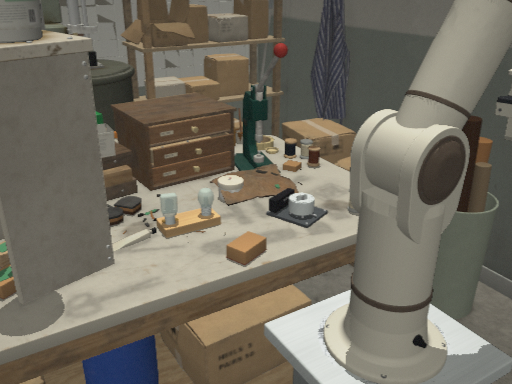

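The top view shows the rack at about (180,190) with lamps at (157,187) and (196,187), and the tester at (287,226). In the scene view the left lamp, at (168,207), looks flat. I'll locate these roughly and zoom in.

```bash
cat >> h.py <<'E'
def ray(c,u,v,fish=False):
    f=192/np.tan(np.radians(c['vfov']/2)); d=np.array([u-c['cx'],v-c['cy']])/f
    if fish:
        r=np.hypot(*d); d=np.array([*(d/max(r,1e-9)*np.sin(r)),np.cos(r)])
    else: d=np.array([*d,1.])
    return R.from_quat(c['attitude']).apply(d)
def onz(c,u,v,z,fish=False):
    d=ray(c,u,v,fish); return c['eye']+d*(z-c['eye'][2])/d[2]
def proj(c,p,fish=False):
    f=192/np.tan(np.radians(c['vfov']/2)); q=R.from_quat(c['attitude']).inv().apply(np.array(p)-c['eye'])
    if fish:
        s=np.hypot(q[0],q[1]); r=np.arctan2(s,q[2])*f/s; return c['cx']+q[0]*r,c['cy']+q[1]*r
    return c['cx']+f*q[0]/q[2],c['cy']+f*q[1]/q[2]
E
python3 - <<'E'
from h import *
c=viewer.get_calibration('top'); w=viewer.get_calibration('wrist')
for n,u,v,z in [('lampL',157,187,.085),('lampR',196,187,.08),('rack1',153,178,.022),('rack2',209,178,.022),('rack3',209,203,.022),('rack4',153,205,.022),('mouth',287,226,.052)]:
    print(n,onz(c,u,v,z).round(3))
print('wrist axis',ray(w,w['cx'],w['cy'],True), 'tcp',manip.current_tool_pos(),R.from_quat(manip.current_tcp_rot()).as_matrix().round(3))
a=cv2.imread('pics/top0.png')[160:270,140:320]; cv2.imwrite('pics/topc.png',cv2.resize(a,None,fx=4.4,fy=4.4,interpolation=2))
E
```

```text
lampL [0.571 0.164 0.085]
lampR [0.572 0.067 0.08 ]
rack1 [0.607 0.19  0.022]
rack2 [0.607 0.04  0.022]
rack3 [0.539 0.039 0.022]
rack4 [0.534 0.187 0.022]
mouth [ 0.475 -0.165  0.052]
wrist axis [-0.2362358  -0.07500316 -0.96879677] tcp [ 0.19982615 -0.61795126  0.22589996] [[ 0.951  0.308 -0.   ]
 [ 0.308 -0.951  0.001]
 [ 0.    -0.002 -1.   ]]
```

View pics/topc.png

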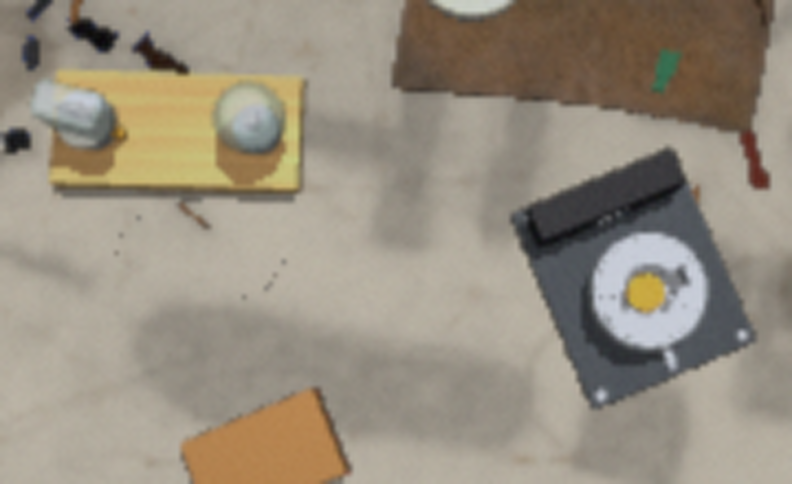

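The left lamp is the flat one and the right is the round one. The tester's case lies up and left of the barrel, so its yaw is about 23°. Before moving I'll check the tall press with the red ball and the wrist joint branches.

Run:
```python
from h import *
t=viewer.get_calibration('top'); s=viewer.get_calibration('scene')
def tri(a,b):
    A=np.zeros((3,3));y=np.zeros(3)
    for c,(u,v) in((t,a),(s,b)):
        d=ray(c,u,v);d/=np.linalg.norm(d);P=np.eye(3)-np.outer(d,d);A+=P;y+=P@c['eye']
    return np.linalg.solve(A,y)
print('ball',tri((323,121),(280,50)).round(3))
def Q(yaw): return (R.from_euler('z',yaw,degrees=True)*R.from_euler('x',180,degrees=True)).as_quat()
# tool y dir for yaw: 
print(R.from_quat(Q(0)).as_matrix()[:,1])
for yaw in range(-180,180,30):
    for p in [(.475,-.165,.09),(.571,.164,.2)]:
        q=manip.solve_ik(np.array(p),Q(yaw)); print(yaw,p,None if q is None else np.round(q,2))
```

```text
ball [ 0.625 -0.187  0.414]
[ 0.0000000e+00 -1.0000000e+00  1.2246468e-16]
-180 (0.475, -0.165, 0.09) [ 1.04  0.6  -0.96  2.01  0.66  0.87  1.29]
-180 (0.571, 0.164, 0.2) [ 0.53  0.78 -1.3   1.71  0.79  1.28  0.63]
-150 (0.475, -0.165, 0.09) [ 1.23  0.86 -1.3   2.01  0.96  1.09  1.57]
-150 (0.571, 0.164, 0.2) [ 0.53  0.78 -1.3   1.71  0.79  1.28  1.15]
-120 (0.475, -0.165, 0.09) [-0.66  0.93  1.35  2.06 -1.05  1.12 -2.46]
-120 (0.571, 0.164, 0.2) [ 0.53  0.78 -1.3   1.71  0.79  1.28  1.68]
-90 (0.475, -0.165, 0.09) [-0.43  0.57  0.91  2.06 -0.62  0.81 -2.29]
-90 (0.571, 0.164, 0.2) [ 0.53  0.78 -1.3   1.71  0.79  1.28  2.2 ]
-60 (0.475, -0.165, 0.09) [ 0.6   0.43 -0.39  2.03  0.24  0.73 -2.55]
-60 (0.571, 0.164, 0.2) [-0.99  0.54  0.91  1.76 -0.48  1.08 -2.54]
-30 (0.475, -0.165, 0.09) [ 0.68  0.44 -0.48  2.02  0.3   0.74 -2.08]
-30 (0.571, 0.164, 0.2) [-0.51  0.4   0.24  1.74 -0.11  1.01 -2.33]
0 (0.475, -0.165, 0.09) [ 0.79  0.47 -0.62  2.02  0.39  0.77 -1.63]
0 (0.571, 0.164, 0.2) [ 0.39  0.59 -0.99  1.71  0.54  1.14 -2.33]
30 (0.475, -0.165, 0.09) [ 0.86  0.5  -0.7   2.02  0.45  0.78 -1.16]
30 (0.571, 0.164, 0.2) [ 0.49  0.7  -1.19  1.71  0.7   1.22 -1.92]
60 (0.475, -0.165, 0.09) [ 0.91  0.52 -0.78  2.02  0.51  0.8  -0.69]
60 (0.571, 0.164, 0.2) [ 0.5   0.73 -1.22  1.71  0.72  1.24 -1.42]
90 (0.475, -0.165, 0.09) [ 0.97  0.55 -0.86  2.01  0.57  0.83 -0.21]
90 (0.571, 0.164, 0.2) [ 0.53  0.78 -1.3   1.71  0.79  1.28 -0.94]
120 (0.475, -0.165, 0.09) [ 1.02  0.59 -0.93  2.01  0.63  0.86  0.26]
120 (0.571, 0.164, 0.2) [ 0.53  0.78 -1.3   1.71  0.79  1.28 -0.42]
150 (0.475, -0.165, 0.09) [ 1.03  0.59 -0.94  2.01  0.64  0.86  0.78]
150 (0.571, 0.164, 0.2) [ 0.53  0.78 -1.3   1.71  0.79  1.28  0.1 ]
```

```bash
cat >> h.py <<'E'
def Q(yaw): return (R.from_euler('z',yaw,degrees=True)*R.from_euler('x',180,degrees=True)).as_quat()
E
python3 - <<'E'
from h import *
import pickle
manip.move_pose(np.array([.38,-.25,.25]),Q(90))
manip.servo_line(np.array([.44,-.19,.2]),Q(113))
a,ca=snap('wrist','w_t.png')
manip.servo_line(np.array([.40,.0,.25]),Q(113),vel=.25)
manip.move_pose(np.array([.55,.15,.24]),Q(113))
b,cb=snap('wrist','w_l.png')
pickle.dump((ca,cb),open('c.pkl','wb'))
print(manip.current_clock(),manip.current_q())
cv2.imwrite('pics/w2.png',np.hstack([a,b])[:,:,::-1][:, :, :])
E
```

```text
4.3833 [ 0.56596384  0.61952751 -1.2358904   1.72769821  0.61602178  1.2514381
 -0.42089411]
```

View pics/w_t.png

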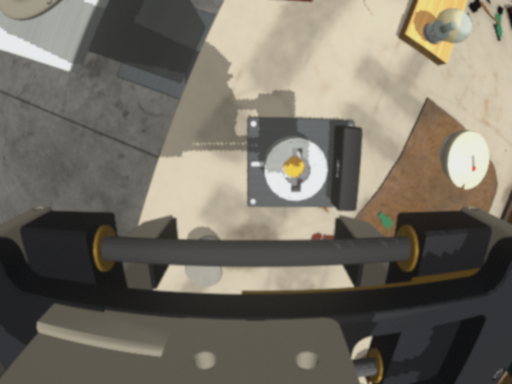

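View pics/w_l.png

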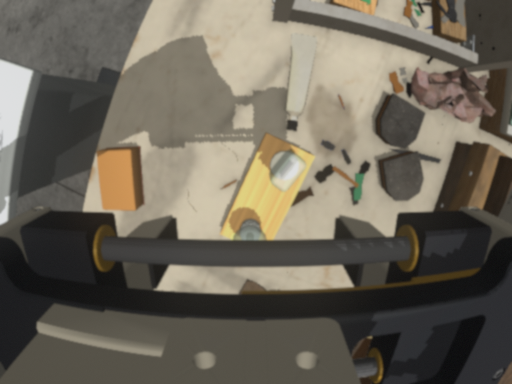

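In the tester view the barrel centre is near (295,168), with slots at (296,150) and (296,186) and the case to the right. In the lamp view the flat lamp is near (287,170), with its wide side running diagonally. I'll measure the barrel with masks and zoom in on both.

Run:
```python
from h import *
import pickle
ca,cb=pickle.load(open('c.pkl','rb'))
a=cv2.imread('pics/w_t.png'); b=cv2.imread('pics/w_l.png')
g=cv2.cvtColor(a,cv2.COLOR_BGR2HSV); roi=np.zeros(g.shape[:2],np.uint8); roi[120:206,250:345]=1
m=((g[:,:,2]>150)&(g[:,:,1]<60)).astype(np.uint8)*roi
m=cv2.morphologyEx(m,cv2.MORPH_OPEN,np.ones((3,3)))
cs,_=cv2.findContours(m,cv2.RETR_EXTERNAL,cv2.CHAIN_APPROX_NONE); k=max(cs,key=cv2.contourArea)
P=np.array([onz(ca,*p[0],.052,True)[:2] for p in cv2.convexHull(k)]).astype(np.float32)
print('circle',cv2.minEnclosingCircle(P), cv2.fitEllipse(P), cv2.boundingRect(k))
y=((g[:,:,1]>130)&(g[:,:,0]>10)&(g[:,:,0]<35)&(g[:,:,2]>120)).astype(np.uint8)*roi
M=cv2.moments(y,True); print('disc px',M['m10']/M['m00'],M['m01']/M['m00'],onz(ca,M['m10']/M['m00'],M['m01']/M['m00'],.032,True))
for z,l in [(.008,[(254,124),(253,201)]),(.046,[(337,126),(334,208),(361,126),(357,210)])]:
    for p in l: print(p,onz(ca,*p,z,True).round(4))
A=cv2.resize(a[110:220,240:370],None,fx=5,fy=5,interpolation=2)[:, :]
B=cv2.resize(b[125:245,215:325],None,fx=5,fy=5,interpolation=2)
A=cv2.resize(a[120:216,245:335],(390,416),interpolation=2);B=cv2.resize(b[130:226,240:330],(390,416),interpolation=2)
cv2.imwrite('pics/crop.png',np.hstack([A,B]))
```

```text
circle ((0.4739067256450653, -0.16507329046726227), 0.034208957105875015) ((0.4742816388607025, -0.1653098165988922), (0.0668669119477272, 0.06795506179332733), 154.8462371826172) (264, 138, 64, 63)
disc px 293.8805970149254 166.67164179104478 [ 0.47431061 -0.16524018  0.032     ]
(254, 124) [ 0.4151 -0.1399  0.008 ]
(253, 201) [ 0.4504 -0.2264  0.008 ]
(337, 126) [ 0.4965 -0.1047  0.046 ]
(334, 208) [ 0.5335 -0.1882  0.046 ]
(361, 126) [ 0.5214 -0.0928  0.046 ]
(357, 210) [ 0.5604 -0.1798  0.046 ]
```

View pics/crop.png

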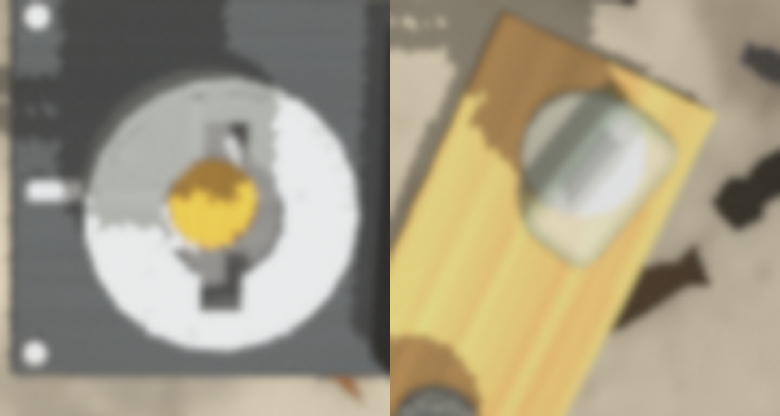

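The crop shows the slots nearly vertical in the tester view. The lamp's glass is a rectangle with its long axis running from lower-left to upper-right. I'll put the camera straight above the lamp for one precise look.

Run:
```python
from h import *
import pickle
ca,cb=pickle.load(open('c.pkl','rb'))
f=lambda u,v,x0,y0:(x0+u*90/390-.4,y0+v*96/416-.4)
s1=onz(ca,*f(228,122,245,120),.052,True);s2=onz(ca,*f(221,310,245,120),.052,True); d=s1-s2
print('slots',s1,s2,np.hypot(d[0],d[1]),'yaw',np.degrees(np.arctan2(-d[0],d[1])),(s1+s2)/2)
F=lambda u,v,z:onz(cb,*f(u-390,v,240,130),z,True)
C=F(585,153,.051); g1=F(678,150,.099);g2=F(580,268,.099); d=g1-g2
print('lamp',C,'wide',np.linalg.norm(d),np.degrees(np.arctan2(d[1],d[0])))
r1=F(505,12,.022);r2=F(715,108,.022); d=r2-r1; print('rack end',r1,r2,np.linalg.norm(d))
off=R.from_quat(manip.current_tcp_rot()).inv().apply(cb['eye']-manip.current_tool_pos());print(off)
yl=np.degrees(np.arctan2(g1[1]-g2[1],g1[0]-g2[0]))  # lamp y dir = tool x dir
psi=yl if -20<((yl+180)%360-180)<165 else yl+180
print('psi',psi)
eye=np.array([C[0],C[1],.34]); tcp=eye-R.from_quat(Q(psi)).apply(off); print(tcp)
manip.move_pose(tcp,Q(psi))
im,c=snap('wrist','w_l2.png'); pickle.dump(c,open('c2.pkl','wb'))
u,v=proj(c,C,True); print(u,v,manip.current_clock(),manip.current_q())
x0,y0=int(u)-50,int(v)-45; print(x0,y0)
k=im[max(y0,0):y0+90,x0:x0+100,::-1]; cv2.imwrite('pics/cl2.png',cv2.resize(k,None,fx=6,fy=6,interpolation=2))
```

```text
slots [ 0.4655516  -0.14349333  0.052     ] [ 0.48329451 -0.18642659  0.052     ] 0.04645508858144395 yaw 22.453699177365664 [ 0.47442305 -0.16495996  0.052     ]
lamp [0.57618824 0.16937446 0.051     ] wide 0.036620137940690946 74.73251301759608
rack end [0.54247586 0.19482079 0.022     ] [0.61074724 0.19389402 0.022     ] 0.06827767046010934
[ 0.06657365 -0.00092635 -0.15695984]
psi 74.73251301759608
[0.55955134 0.10490647 0.18304016]
254.92027414583012 113.10448563779705 5.0167 [ 0.53597069  0.58902176 -1.04017101  1.78669918  0.56902853  1.09941292
 -0.96594071]
204 68
```

View pics/cl2.png

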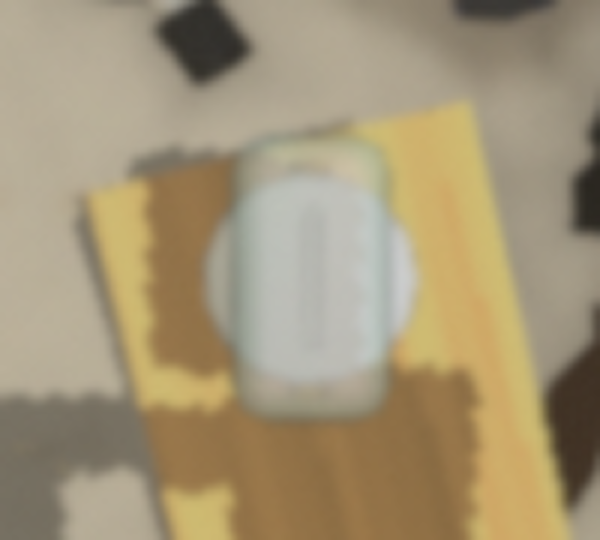

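The lamp is seen from straight above. The glass rectangle spans crop x 236–388 and y 135–418, and the collar circle centre is about (310,280). The glass lines up with the image's vertical, so I'll compute and grip.

Run:
```python
from h import *
import pickle
c=pickle.load(open('c2.pkl','rb'))
F=lambda u,v,z:onz(c,204+u/6-.4,68+v/6-.4,z,True)
t,b=F(312,137,.099),F(312,416,.099); l,r=F(237,277,.099),F(388,277,.099)
d=t-b; psi=np.degrees(np.arctan2(d[1],d[0])); C1=(t+b+l+r)/4; C2=F(310,280,.051)
print(np.linalg.norm(d),np.linalg.norm(l-r),psi,C1,C2)
C=.5*(C1+C2)
q=Q(psi)
manip.move_pose(np.array([C[0],C[1],.15]),q)
manip.servo_line(np.array([C[0],C[1],.059]),q,vel=.1)
print('F',manip.current_force())
effector.close(f_grip=35)
print(manip.current_finger_gap(),manip.current_gripper_force(),manip.current_force(),manip.current_tool_pos(),C,manip.current_clock())
```

```text
0.03802482182543545 0.020326095836287767 74.86760349697633 [0.57655251 0.16842038 0.099     ] [0.5762148  0.16819034 0.051     ]
F [0.1672108  0.73860476 0.26904377]
0.02194710628533628 34.99996840953827 [0.37963825 0.04589013 0.67820252] [0.57635505 0.16829696 0.05895414] [0.57638365 0.16830536 0.075     ] 7.55
```

```bash
cat >> h.py <<'E'
T=np.array([.4743,-.1652]); PSI=113.
E
python3 - <<'E'
from h import *
p=manip.current_tool_pos()
manip.servo_line(np.array([p[0],p[1],.2]),vel=.1)
f0=manip.current_force(); print('lifted',manip.current_finger_gap(),f0)
manip.servo_line(np.array([*T,.2]),Q(PSI),vel=.15)
manip.servo_line(np.array([*T,.110]),vel=.1)
manip.sleep(.3); f0=manip.current_force(); t0=manip.current_wrist_torque()
im,c=snap('wrist','ins.png')
for z in np.arange(.106,.0829,-.002):
    manip.servo_line(np.array([*T,z]),vel=.03)
    f=manip.current_force()-f0; m=manip.current_wrist_torque()-t0
    print(round(z,4),f.round(2),m.round(2),manip.current_tool_pos().round(4))
    if np.linalg.norm(f)>6: break
print(manip.current_finger_gap(),manip.current_clock(),manip.current_q().round(2))
E
```

```text
lifted 0.022246155912441806 [-1.23674472 -0.11408945 -0.46812647]
0.106 [1.05 0.91 0.41] [-0.03 -0.01  0.01] [ 0.474  -0.1652  0.1057]
0.104 [-0.53  0.24  0.31] [-0.01 -0.01  0.02] [ 0.4742 -0.1652  0.1039]
0.102 [-0.2  -0.73  0.29] [ 0.05 -0.01 -0.  ] [ 0.4742 -0.1652  0.1019]
0.1 [ 0.46 -0.72  1.13] [0.01 0.04 0.02] [ 0.4742 -0.1652  0.0999]
0.098 [-0.29 -0.5   0.56] [ 0.05 -0.02 -0.02] [ 0.4742 -0.1652  0.0979]
0.096 [ 0.09 -0.25  0.71] [-0.   -0.01 -0.  ] [ 0.4742 -0.1652  0.0959]
0.094 [0.72 0.85 0.86] [ 0.02 -0.01  0.03] [ 0.4742 -0.1652  0.0939]
0.092 [ 1.07 -0.7   1.06] [-0.03 -0.04 -0.  ] [ 0.4742 -0.1652  0.0919]
0.09 [0.72 0.2  1.04] [ 0.01 -0.03  0.02] [ 0.4742 -0.1652  0.0899]
0.088 [-0.21 -0.04  0.45] [ 0.03  0.02 -0.08] [ 0.4742 -0.1652  0.0879]
0.086 [ 0.22 -0.03  1.18] [-0.02 -0.03  0.02] [ 0.4742 -0.1652  0.0859]
0.084 [ 0.77 -0.65 -0.04] [ 0.   -0.01 -0.02] [ 0.4742 -0.1652  0.0839]
0.021590709234771462 16.0167 [ 1.15  0.72 -1.13  2.01  0.82  0.95 -0.01]
```

The pins are in the slots with no side load. Next I'll press down and turn.

Run:
```python
from h import *
f0=manip.current_force(); t0=manip.current_wrist_torque()
def rep(s):
    f=manip.current_force()-f0; m=manip.current_wrist_torque()-t0
    print(s,f.round(2),m.round(3),manip.current_tool_pos().round(4),round(manip.current_clock(),2)); return np.linalg.norm(f)<15 and abs(m[2])<.6
ok=True
for z in np.arange(.082,.0709,-.002).tolist()+[.0715]:
    manip.servo_line(np.array([*T,z]),vel=.03)
    ok=rep(round(z,4))
    if not ok: break
if ok:
    for a in np.arange(5,91,5):
        manip.servo_line(np.array([*T,.0715]),Q(PSI-a),vel=.05)
        if not rep(int(a)): break
manip.sleep(.3); rep('end')
r=R.from_quat(manip.current_tcp_rot()).as_matrix(); print('psi',np.degrees(np.arctan2(r[1,0],r[0,0])),manip.current_finger_gap(),manip.current_gripper_force())
snap('wrist','end.png'); im,c=snap('scene','end_s.png')
```

```text
0.082 [-0.63  0.01  2.31] [ 0.013  0.055 -0.005] [ 0.4746 -0.1652  0.0821] 16.27
0.08 [-0.81  1.29  3.24] [ 0.024 -0.123  0.024] [ 0.4746 -0.1652  0.0801] 16.52
0.078 [0.97 0.78 3.84] [ 0.019 -0.16  -0.007] [ 0.4746 -0.1652  0.0781] 16.77
0.076 [ 0.26 -0.17  4.93] [-0.054 -0.187  0.001] [ 0.4746 -0.1652  0.076 ] 17.02
0.074 [1.25 0.21 5.37] [-0.049 -0.293  0.023] [ 0.4745 -0.1652  0.074 ] 17.27
0.072 [0.2  1.06 5.93] [-0.003 -0.329  0.002] [ 0.4746 -0.1652  0.072 ] 17.52
0.0715 [0.8  0.7  4.33] [-0.021 -0.404 -0.05 ] [ 0.4745 -0.1652  0.0716] 17.77
5 [-0.64  0.55  6.11] [ 0.13  -0.21   0.019] [ 0.4742 -0.1651  0.0715] 18.02
10 [0.9  1.49 4.86] [ 0.188 -0.331  0.068] [ 0.4745 -0.165   0.0716] 18.27
15 [0.8  1.5  4.72] [ 0.337 -0.589  0.063] [ 0.4747 -0.1649  0.0716] 18.52
20 [3.39 1.73 5.39] [ 0.379 -0.759  0.03 ] [ 0.4749 -0.1649  0.0717] 18.77
25 [2.65 2.59 4.71] [ 0.489 -1.005  0.008] [ 0.4749 -0.1649  0.0717] 19.02
30 [4.87 2.77 5.35] [ 0.633 -1.181  0.111] [ 0.4749 -0.165   0.0717] 19.27
35 [4.55 2.33 5.18] [ 0.513 -1.267  0.07 ] [ 0.4748 -0.1651  0.0716] 19.52
40 [4.22 2.34 5.48
[... 246 characters left out ...]
97] [ 0.4748 -0.1654  0.0716] 20.52
60 [4.68 1.77 4.84] [ 0.283 -1.27   0.103] [ 0.4747 -0.1655  0.0716] 20.77
65 [4.54 1.44 4.23] [ 0.215 -1.258  0.06 ] [ 0.4746 -0.1656  0.0716] 21.02
70 [4.48 1.6  4.51] [ 0.19  -1.201  0.104] [ 0.4745 -0.1655  0.0716] 21.27
75 [4.34 0.72 5.31] [ 0.158 -1.241  0.107] [ 0.4744 -0.1655  0.0716] 21.52
80 [ 3.84 -0.37  5.  ] [ 0.037 -1.177  0.127] [ 0.4744 -0.1655  0.0715] 21.77
85 [4.93 0.04 4.5 ] [-0.034 -1.147  0.128] [ 0.4743 -0.1654  0.0715] 22.02
90 [4.09 0.44 4.98] [-0.008 -1.063  0.158] [ 0.4742 -0.1654  0.0715] 22.27
end [3.53 0.42 6.81] [-0.05  -0.963  0.151] [ 0.4742 -0.1653  0.0715] 22.57
psi 23.06999654577619 0.021866599142908148 35.00556707382202
```

Run:
```python
import cv2,numpy as np
s=cv2.imread('pics/end_s.png')[120:260,150:350]
w=cv2.imread('pics/end.png')[60:270,150:400]
cv2.imwrite('pics/endc.png',np.vstack([cv2.resize(s,(500,350)),cv2.resize(w,(500,250))]))
```

```text
(no output)
```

View pics/endc.png

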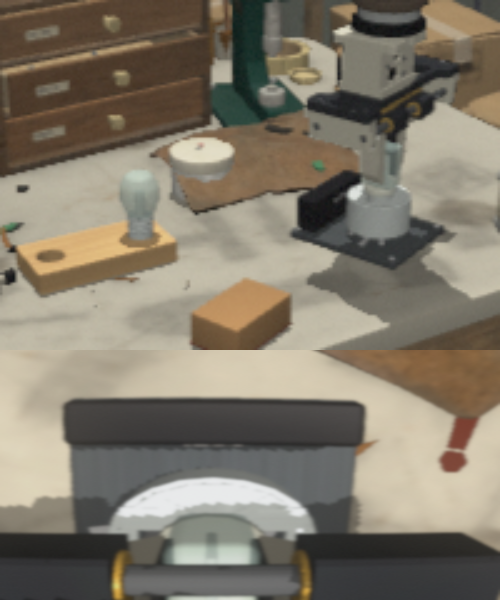

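The lamp sits in the barrel, held and turned, and the round lamp and the other things are where they were. The force of about 5–6 N and the torque of 0.15 N m match the two springs.

```bash
python3 -c "
from h import *
print(manip.hand_in())"
```

```text
the job is handed in; nothing more can be done
None
```

The flat lamp is in the tester, pressed down to about 11.5 mm and turned 90° clockwise, and still held there with a 35 N grip; the job was handed in at about 23 s, and no verdict was returned.

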